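# Present the green culture dish to the inspection camera

### The arm

A 6-joint arm with a two-finger parallel gripper is mounted at the origin on a cart in front of the work surface, level with it; the furniture and walls round the work are solid. World frame = base frame: x ahead of the robot, y to its left, z up, the work surface at z = 0. Lengths are in m, angles in rad, forces in N, time in s.
With the tool pointing down it reaches from about 0.35 to 0.775 m from the base axis. Payload 5.5 kg.
Tool frame: the origin (TCP) lies on the centre line of the jaws, within the pads' length; the fingertips stand 11 mm ahead of it and the grasp point (between the pads) lies 8 mm behind it; z points along the fingers, y is the line along which they close (so a half turn about z gives the same grasp; the last joint's range is limited). The gripper opens to 85 mm and grips with 20 to 120 N. Pads are 22 mm wide; open, the fingers measure 114 mm over their backs; the gripper's body (76 mm by 85 mm) begins 54 mm behind the grasp point. The pads swing forward as they close: fully open they stand 13 mm farther back than shut.
Start: joints at [1.048, 0.313, 0.046, 1.304, 0, 1.431], TCP at [0.215, 0.533, 0.242] pointing down, gripper open.
Joint ranges: [-2.76, 2.76], [-0.86, 1.69], [-1.03, 1.26], [-2.2, 2.34], [-1.47, 1.5], [-3.14, 3.14]. Speed limits (rad/s): [2.57, 2.57, 3.14, 3.14, 3.14, 3.14].

### API

Orientations are given as a unit quaternion [w, x, y, z].
In Python, from workcell import get_state, eyes, env gives the robot as it stands.
- The arm moves only by the shell command python3 -m inch 'ROWS' [OPENING] [FORCE]. ROWS is JSON, one flat list of numbers, 4 for each row, row after row: the shift along the tool's x, y, z in cm, then the turn about the tool's z in rad. A call has exactly 5 rows; each row shifts and turns the commanded pose from where the row before left it, along the tool's axes as they then stand; what a row does not reach is not made up. A row lasts 1/12 s, in which the tool goes at most 41.7 mm and 7.16 degrees, less where a joint would pass 70% of its speed; a pose out of reach is approached as far as the arm can. A call is refused whole if a number of a shift passes 4.17 or a number of a turn 0.125, either way. A call with a gripper value outside its range is refused whole. OPENING is the opening, from -1 (shut) to 1 (fully open), set as the call begins (- or left out, the last holds). The fingers move at their own pace and stop on an object; FORCE is the grip in N (left out, the last holds). Time passes only in rows, so rows that do not move let the fingers close, or fill a call up. It gives the time, the measured TCP pose, the force, the opening and the grip force at its end, in the units of the state.
- get_state(): the state, without advancing time (a new reading comes with each control period).
- eyes.read_camera(name): name is "scene" or "side" or "wrist"; returns the picture (400x640x3 uint8, red, green, blue); there is no depth.
- eyes.camera_info(name): a dict with "fovy" (degrees; the focal length in pixels is half the picture's height over the tangent of half this angle, whatever the lens; pixels are square), "cx", "cy" (the principal point, pixels), "D" ([k1, k2, p1, p2, k3] as OpenCV has them; the pictures are not rectified), "xyz" and "orientation" of the camera in the world. Camera axes: x right, y down, z forward; pixel columns grow to the right and rows downward; lengths in m; the calibration is good to about 2 mm. A picture is of the moment at which its call begins: read the wrist's pose just before it. camera_info takes no time and is no camera call; for the wrist camera it gives the pose at the moment of the call.
- env.hand_in(): hands the job in; it is judged then, once.
The state is a dict: "clock": time; "joint_pos": joint angles; "qvel": joint speeds; "tau": joint torques, N m; "tcp_pos": TCP position; "orientation": TCP orientation; "wrist_force": force on the tool from outside, world axes, zero at the start; "ft_torque": the same for the moment, N m; "finger_gap": finger opening in m; "grip_force": force on a finger pad.
Only numpy, scipy, OpenCV 4.12 (cv2) and the standard library are available. Lean on these libraries where they do the work, as an engineer would, in place of code of your own. Each camera call takes 0.05 s, during which the arm holds its last target. There are 200 camera calls.

### The job

Take the culture dish with the olive-green layer out of the wire rack and hold it up in the air for the inspection camera: its middle on the lens axis at the focus distance (65 mm above the red ball of the focus rod, measured square to the rod), facing the lens squarely, open green side towards the lens. Do not knock or shift the camera, the other dishes or anything else, and finish while still holding the dish there, motionless, in the gripper.

Things in the scene. Friction and masses are not known exactly. Their poses are not given: they have to be found in the camera images.
- dish_green: Shallow clear round petri dish with an olive-green layer, 88 mm across, 14 mm thick, 20 to 45 g, on edge in one of the rack's three slots. Origin: centre of its closed bottom face. z is the dish's axis, out of the open green side; in the rack it points along the rack's -y (to the robot's right), level within 0.1 rad. Grip it from above across its thickness, in the top 25 mm of its rim.
- dish_green_centre (a point): The middle of the green dish (7 mm above its bottom face along its z axis); axes as the dish.
- green_face (a point): A point on the green dish's axis 50 mm out from its middle, on the open green side: it shows which way the green side faces.
- dish_brown: Like the green dish but with a brown layer; stays in its slot. Origin and axes as for the green dish.
- dish_clear: Like the green dish but clear and empty; stays in its slot. Origin and axes as for the green dish.
- dish_rack: Fixed rack: white base 104 x 236 x 8 mm, two bars and steel wire hoops hold three dishes on edge, faces along the rack's y axis, slots at y = -70, 0, +70 mm. Origin: centre of the underside, on the table; z up, y to the robot's left within 0.4 rad. Hoops are 40 mm high, 17 mm clear between a pair; the middle of a standing dish is 54 mm above the table, its top 98 mm.
- camera_stand: Fixed stand of the inspection camera at the back of the table: dark foot plate 100 x 140 mm, aluminium column 22 mm thick, 342 mm high in all. Origin: on the table, straight below the head's tilt axis; the camera looks to the stand's -x side (roughly to the robot) and downwards.
- camera_head (a joint): Downward tilt of the camera head (rad) about a level axis 300 mm above the table: 0 looks level, more looks further down (starts 0.2 to 0.55). Stiff hinge, not to be moved. The head is a white body about 60 mm wide with a black lens of 46 mm diameter and a silver ring; its front glass is 60 mm ahead of the tilt axis.
- lens (a point): Centre of the lens's front glass.
- focus (a point): Point in the air where the middle of the dish belongs: on the lens axis, 140 mm before the front glass, 195 to 260 mm above the table. x points back along the axis to the lens, y is level. A 5 mm steel focus rod runs parallel to the axis, 65 mm below it, and ends in a red ball of 12 mm: the focus is 65 mm from the ball's centre along this point's z.
- jar: Loose round specimen jar with a cream lid, 49 mm wide, 68 mm high; a bystander. Origin at the centre of its underside.
- dropper_bottle: Loose brown dropper bottle with a red cap, 33 mm wide, 104 mm high; a bystander. Origin at the centre of its underside.
- slide_box: Loose blue box, 94 x 117 x 38 mm; a bystander. Origin at the centre of its underside.
- magnifier: Loose hand lens with a red handle, 148 x 62 x 13 mm, lying flat; a bystander. Origin at its middle, on its underside.
- marker: Loose white and red marker pen, 135 mm long, 17 mm thick; a bystander. Origin at its middle, on its underside.
- microscope_right: White microscope on the right of the table, a fixed bystander, 374 mm high, about 238 x 138 mm in plan. Mind it when swinging in from the right. Origin at the centre of its underside, on the table.
Things that resemble listed ones, but are neither listed nor needed, are in the scene too. Leave any blue look-alike of the dish_green alone.

How it is judged:
On the way:
1. the green dish is lifted clear of the rack in the gripper (height (world z) of dish_green_centre above 0.15 m and contact force between the fingers and dish_green above 0.5 N), for 0.2 s.
At the end, for the whole second after the job is handed in: Gripper holds the green dish still in the air: middle within 20 mm of the focus, axis within 0.2 rad of the lens axis, green side to the lens, touching neither camera nor rack; brown and clear dish in their slots (15 mm), focus unshifted (6 mm) (distance between dish_green_centre and focus below 0.02 m and angle between the z axis of dish_green and the x axis of focus, either way round below 0.2 rad and x of green_face in the frame of focus above 0.02 m and contact force between the fingers and dish_green above 0.5 N and contact force between dish_green and camera_stand below 0.1 N and contact force between dish_green and dish_rack below 0.1 N and linear speed of dish_green below 0.03 m/s and angular speed of dish_green below 0.3 rad/s and distance of each of dish_brown, dish_clear from where it was at the start of the episode below 0.015 m and distance of focus from where it was at the start of the episode below 0.006 m); the arm keeps its last pose, push and grip.
It fails at once if the camera or its stand is knocked (over 5 N) (contact force between anything else and camera_stand above 5 N).
It fails at once if another dish is pulled out or shifted by more than 20 mm (distance of any of dish_brown, dish_clear from where it was at the start of the episode above 0.02 m).
It fails at once if a bystander is shifted by more than 30 mm (distance of any of jar, dropper_bottle, slide_box, magnifier, marker from where it was at the start of the episode above 0.03 m).
It fails at once if the microscope is knocked (over 5 N) (contact force between anything else and microscope_right above 5 N).
It also fails if it takes over 42 s, if anything falls off the work surface, if the arm or the gripper's body presses on something with over 40 N, if the wrist force passes 120 N, or if a joint passes its speed limit or range.

## Working session

There is one attempt and no reset: what is moved stays moved. The work goes in short steps, Python scripts to look and compute and a shell command to move; the robot and the scene stay as the last step left them, time stands still between calls to the robot, and variables do not carry over. Pictures are saved under pics/ and viewed, at most 10 in all, crops included, and the job is handed in when it is done.

```bash
mkdir -p pics; ls; cat > h.py <<'E'
import numpy as np, cv2
from scipy.spatial.transform import Rotation as R
from workcell import get_state, eyes, env
def rot(q): return R.from_quat([q[1],q[2],q[3],q[0]])
def cam(n):
    c=eyes.camera_info(n); f=200/np.tan(np.radians(c['fovy'])/2)
    K=np.array([[f,0,c['cx']],[0,f,c['cy']],[0,0,1]])
    return K,np.array(c['D'],float),np.array(c['xyz']),rot(c['orientation']).as_matrix()
def ray(C,uv):
    K,D,o,M=C
    p=cv2.undistortPoints(np.array(uv,float).reshape(-1,1,2),K,D)[:,0]
    d=np.c_[p,np.ones(len(p))]@M.T
    return o,d/np.linalg.norm(d,axis=1)[:,None]
def plane(C,uv,z):
    o,d=ray(C,uv); return o+d*((z-o[2])/d[:,2])[:,None]
def tri(C1,a,C2,b):
    o1,d1=ray(C1,a);o2,d2=ray(C2,b);out=[]
    for x,y in zip(d1,d2):
        s=np.linalg.lstsq(np.c_[x,-y],o2-o1,rcond=None)[0]
        p,q=o1+s[0]*x,o2+s[1]*y; out.append([*((p+q)/2),np.linalg.norm(p-q)])
    return np.array(out)
def proj(C,P):
    K,D,o,M=C
    return cv2.projectPoints((np.array(P,float).reshape(-1,3)-o)@M,np.zeros(3),np.zeros(3),K,D)[0][:,0]
def snap(n,f=None):
    im=cv2.cvtColor(eyes.read_camera(n),cv2.COLOR_RGB2BGR)
    cv2.imwrite(f'pics/{f or n}.png',im); return im
E
python3 - <<'E'
from h import *
np.set_printoptions(precision=3,suppress=True)
for n in('scene','side','wrist'):
    C=cam(n); print(n,C[0][0,0],C[1],C[2],C[3][:,2]); im=snap(n)
E
```

```text
pics
scene 365.88256296898373 [-0.015  0.     0.     0.     0.   ] [-0.248 -0.544  0.846] [ 0.663  0.523 -0.536]
side 474.05475167011963 [0.033 0.    0.    0.    0.   ] [ 0.191 -1.149  0.91 ] [ 0.266  0.83  -0.491]
wrist 312.918673708856 [0.002 0.    0.    0.    0.   ] [0.142 0.563 0.373] [ 0.284 -0.115 -0.952]
```

View pics/scene.png

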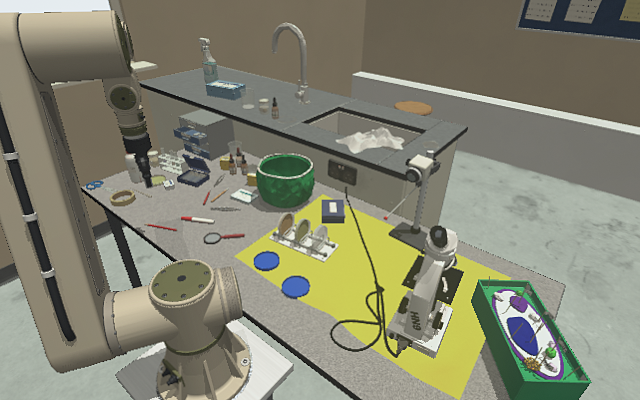

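View pics/side.png

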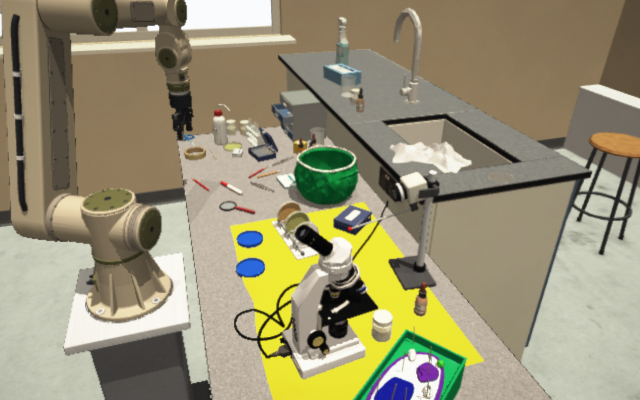

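Scene view: the rack is near (305,238), with brown at (287,223), olive-green in the middle at (303,232) and clear at (321,237). The blue look-alikes lie at (266,261) and (295,287). The camera head is at (420,165), with the red ball near (386,217). The side view shows the head at (405,187). I'll check these in enlarged crops.

```bash
python3 - <<'E'
import cv2,numpy as np
s=cv2.imread('pics/scene.png');d=cv2.imread('pics/side.png')
z=lambda i,x,y:cv2.resize(i[y:y+75,x:x+100],None,fx=4,fy=4,interpolation=cv2.INTER_CUBIC)
a=np.vstack([np.hstack([z(s,260,195),z(s,360,145)]),np.hstack([z(d,255,190),z(d,345,160)])])
cv2.imwrite('pics/crop1.png',a)
E
```

```text
(no output)
```

View pics/crop1.png

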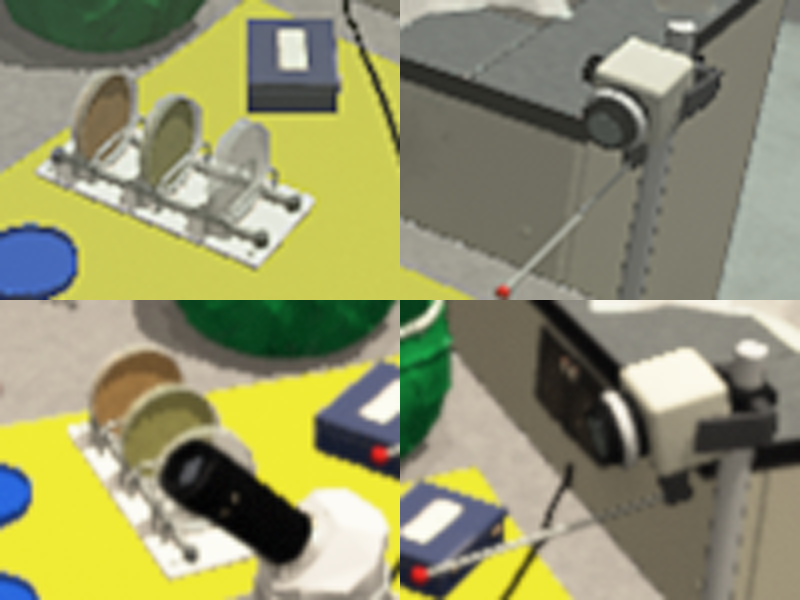

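```bash
cat > m.py <<'E'
from h import *
from scipy.optimize import least_squares
np.set_printoptions(precision=4,suppress=True)
S,D=cam('scene'),cam('side')
def red(f,x,y):
    i=cv2.imread(f)[y-12:y+12,x-12:x+12].astype(int); m=(i[...,2]-np.maximum(i[...,0],i[...,1])).clip(0)**1.0; m[m<40]=0
    v,u=np.mgrid[y-12:y+12,x-12:x+12]; return (u*m).sum()/m.sum(),(v*m).sum()/m.sum()
bs,bd=red('pics/scene.png',386,218),red('pics/side.png',350,228)
b=tri(S,bs,D,bd)[0]; print('ball',bs,bd,b); b=b[:3]
L=tri(S,(411.5,175.5),D,(395.7,194))[0]; E=tri(S,(417.5,187),D,(411,207))[0]
print('lens',L,'rodend',E,'rod len',np.linalg.norm(E[:3]-b))
def ax(p):
    a,t=p; x=np.array([np.cos(t)*np.cos(a),np.cos(t)*np.sin(a),np.sin(t)]); y=np.array([-np.sin(a),np.cos(a),0]); return x,y,np.cross(x,y)
def model(p): x,y,z=ax(p); return b+.065*z, b+.065*z+.14*x
def res(p):
    x,y,z=ax(p); l=model(p)[1]; r=[]
    e=E[:3]-b; e=e-(e@x)*x
    return np.r_[l-L[:3], e]
o=least_squares(res,[0,.35]); print('az,tilt',o.x,'res mm',o.fun*1e3); print('focus',model(o.x)[0],'lens',model(o.x)[1])
print('x',ax(o.x)[0])
c=plane(S,[(269.3,238.2),(324.5,262.5),(338.8,245.5)],.008); print('rack corners',c)
print('len',np.linalg.norm(c[0]-c[1]),np.linalg.norm(c[1]-c[2]),'centre',(c[0]+c[2])/2,'yaw',np.arctan2(*(c[0]-c[1])[[1,0]])-np.pi/2)
s=get_state(); print(s['tcp_pos'],rot(s['orientation']).as_matrix(),s['finger_gap'],s['clock'])
E
python3 m.py
```

```text
ball (np.float64(385.4488017429194), np.float64(217.2941176470588)) (np.float64(349.43783783783783), np.float64(228.12342342342342)) [ 0.6007 -0.1395  0.1924  0.0033]
lens [ 0.7267 -0.1489  0.2866  0.0074] rodend [ 0.7726 -0.1561  0.2342  0.0063] rod len 0.1776308479892826
az,tilt [-0.0889  0.2243] res mm [-4.3751 -1.4189  0.242  -0.6483 -1.217   2.3575]
focus [ 0.5863 -0.1382  0.2558] lens [ 0.7223 -0.1504  0.2869]
x [ 0.9711 -0.0865  0.2224]
rack corners [[0.4583 0.2352 0.008 ]
 [0.4846 0.0023 0.008 ]
 [0.5861 0.0172 0.008 ]]
len 0.2343515346621678 0.10255614524875636 centre [0.5222 0.1262 0.008 ] yaw 0.11284554481887898
[0.2146 0.5331 0.2416] [[-0.9276  0.3736 -0.0007]
 [ 0.3736  0.9276 -0.0012]
 [ 0.0002 -0.0013 -1.    ]] 0.08526161043709589 0.15
```

Ball at (0.601, -0.140, 0.192), so the focus is about (0.586, -0.138, 0.256). Camera tilt is about 0.22, azimuth about -0.09. The rack centre is about (0.522, 0.126), yaw 0.11. What could be taken for the target is brown (287,223), green (303,232), clear (321,237) and the blue dishes (266,261) and (295,287). I choose the green one in the middle slot, as the crop confirms. I'll go above it.

```bash
python3 -m inch '[0,0,0,-0.1,0,0,0,-0.1,0,0,0,-0.1,0,0,0,-0.1,0,0,0,-0.1]' 0.05
python3 -m inch '[-1.72,-2.92,0,0,-1.72,-2.92,0,0,-1.72,-2.92,0,0,-1.72,-2.92,0,0,-1.72,-2.92,0,0]'
python3 -m inch '[-1.72,-2.92,0,0,-1.72,-2.92,0,0,-1.72,-2.92,0,0,-1.72,-2.92,0,0,-1.72,-2.92,0,0]'
python3 -m inch '[-1.72,-2.92,0,0,-1.72,-2.92,0,0,-1.72,-2.92,0,0,-1.72,-2.92,0,0,-1.72,-2.92,0,0]'
python3 -m inch '[0,0,0,0,0,0,0,0,0,0,0,0,0,0,0,0,0,0,0,0]'
python3 - <<'E'
from h import *
np.set_printoptions(precision=4,suppress=True)
s=get_state(); print(s['tcp_pos'],rot(s['orientation']).as_matrix(),s['joint_pos'],s['finger_gap'],s['clock'])
C=cam('wrist'); snap('wrist','w1')
np.save('w1.npy',np.array([C[0].ravel(),C[3].ravel(),np.r_[C[1],C[2],0]])[:, :9])
P=[[.522-.113*y,.126+.994*y,.098] for y in(-.07,0,.07)]
print(proj(C,P))
E
```

```text
clock: 0.57
tcp_pos: [0.2147, 0.5332, 0.2419]
orientation: [-0.0, -0.061, 0.998, -0.0]
wrist_force: [0.2, 0.3, -0.1]
finger_gap: 0.0449
grip_force: 0.0
clock: 0.98
tcp_pos: [0.3177, 0.3971, 0.242]
orientation: [-0.0, -0.059, 0.998, -0.0]
wrist_force: [0.5, 1.0, 0.6]
finger_gap: 0.045
grip_force: 0.0
clock: 1.4
tcp_pos: [0.4203, 0.262, 0.2422]
orientation: [-0.0, -0.059, 0.998, 0.0]
wrist_force: [0.9, 0.8, -0.8]
finger_gap: 0.0448
grip_force: 0.0
clock: 1.82
tcp_pos: [0.5228, 0.127, 0.2421]
orientation: [-0.0, -0.058, 0.998, 0.0]
wrist_force: [0.5, -0.6, 0.4]
finger_gap: 0.0452
grip_force: 0.0
clock: 2.23
tcp_pos: [0.5215, 0.1296, 0.2424]
orientation: [-0.0, -0.059, 0.998, 0.0]
wrist_force: [1.2, -0.2, -0.6]
finger_gap: 0.0449
grip_force: 0.0
[0.5215 0.1296 0.2424] [[-0.9929 -0.1187 -0.0002]
 [-0.1187  0.9929  0.0002]
 [ 0.0002  0.0002 -1.    ]] [ 0.094   0.24   -0.0522  1.2787  0.0002 -0.0249] 0.04485433985410044 2.2333
[[233.4862 193.6489]
 [310.0252 194.0539]
 [386.4746 194.456 ]]
```

View pics/w1.png

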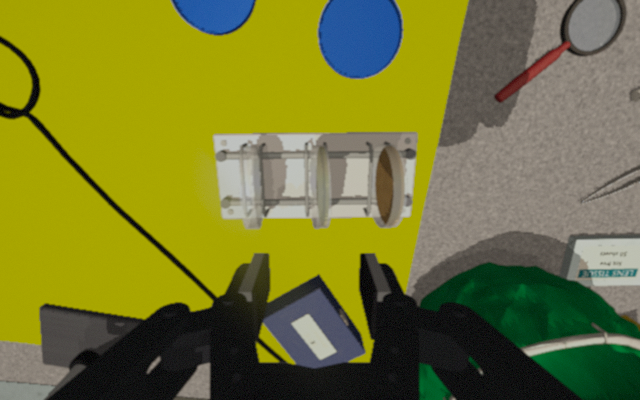

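The wrist view shows the rack at (318,176), brown on the right at (388,185), green in the middle at (321,185) and clear on the left at (252,185). I'll zoom in to measure.

```bash
python3 - <<'E'
from h import *
np.set_printoptions(precision=4,suppress=True)
C=cam('wrist')
c=plane(C,[(214,134),(417,132),(410,218),(221,219)],.008);print(c,c.mean(0))
i=cv2.imread('pics/w1.png')[120:235,205:425]
cv2.imwrite('pics/w1c.png',cv2.resize(i,None,fx=3.6,fy=3.6,interpolation=cv2.INTER_CUBIC))
E
```

```text
[[0.4897 0.0106 0.008 ]
 [0.46   0.2408 0.008 ]
 [0.5636 0.255  0.008 ]
 [0.5928 0.0214 0.008 ]] [0.5265 0.132  0.008 ]
```

View pics/w1c.png

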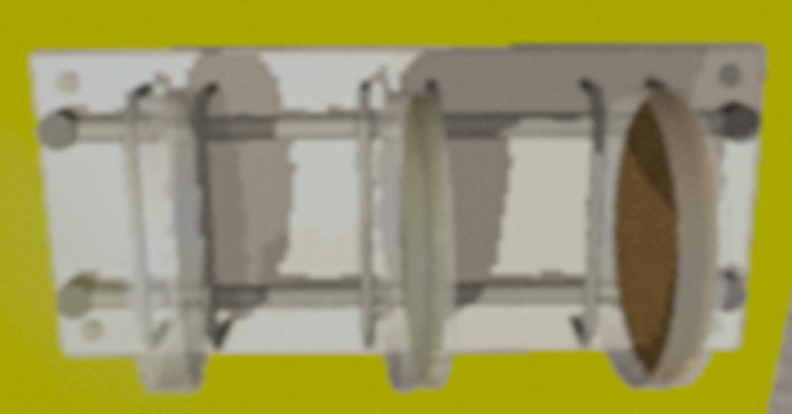

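```bash
python3 - <<'E'
from h import *
np.set_printoptions(precision=4,suppress=True)
C=cam('wrist')
a=lambda u,v:(205+u/3.6,120+v/3.6)
print('top mid',plane(C,[a(420,200),a(420,260),a(388,235),a(450,235)],.098))
print('edge far, near at z .054',plane(C,[a(420,383),a(420,95)],.054))
t=.126;c=np.array([.5243,.1302]);
for z in(.054,.098):print(proj(C,[[*(c),z]]))
s=get_state();print(s['tcp_pos'])
E
```

```text
top mid [[0.5037 0.1344 0.098 ]
 [0.5192 0.1364 0.098 ]
 [0.5136 0.1275 0.098 ]
 [0.5118 0.1431 0.098 ]]
edge far, near at z .054 [[0.5697 0.1438 0.054 ]
 [0.4834 0.1329 0.054 ]]
[[314.2374 185.0612]]
[[314.282  196.8163]]
[0.5216 0.1296 0.2424]
```

```bash
python3 -m inch '[-0.25,0.3,2,-0.007,-0.25,0.3,2,0,0,0,2,0,0,0,2,0,0,0,2,0]' 0.05 30
python3 -m inch '[0,0,2,0,0,0,2,0,0,0,1.2,0,0,0,0.8,0,0,0,0.4,0]'
python3 -m inch '[0,0,0,0,0,0,0,0,0,0,0,0,0,0,0,0,0,0,0,0]'
python3 - <<'E'
from h import *
np.set_printoptions(precision=4,suppress=True)
a=snap('side','s2')[180:280,235:360];b=snap('wrist','w2')[150:350,200:450]
b=cv2.resize(b,None,fx=2,fy=2);a=cv2.resize(a,(300,240))
o=np.zeros((400,800,3),np.uint8);o[:,:500]=b;o[:240,500:]=a;cv2.imwrite('pics/g1.png',o)
E
```

```text
clock: 2.7
tcp_pos: [0.526, 0.1362, 0.1417]
orientation: [0.0, -0.063, 0.998, 0.0]
wrist_force: [-0.2, 0.1, -0.1]
finger_gap: 0.0444
grip_force: 0.0
clock: 3.12
tcp_pos: [0.5255, 0.1358, 0.0773]
orientation: [-0.001, -0.063, 0.998, -0.0]
wrist_force: [-0.1, 0.7, -0.6]
finger_gap: 0.0446
grip_force: 0.0
clock: 3.53
tcp_pos: [0.5271, 0.1352, 0.0791]
orientation: [0.001, -0.062, 0.998, 0.0]
wrist_force: [-0.3, 1.0, -0.3]
finger_gap: 0.0448
grip_force: 0.0
```

View pics/g1.png

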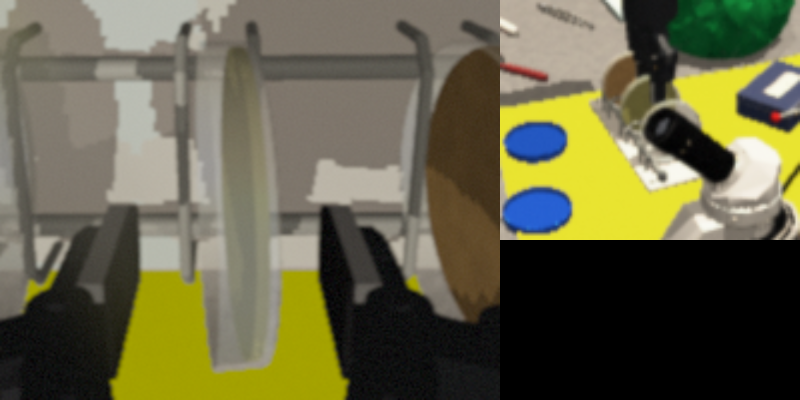

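The green dish is centred between the pads: its rim is at crop x of about 240, the pads at 137 and 322. I'll close and lift.

```bash
python3 -m inch '[0,0.1,0,0,0,0,0,0,0,0,0,0,0,0,0,0,0,0,0,0]' -1 30
python3 -m inch '[0,0,0,0,0,0,0,0,0,0,0,0,0,0,0,0,0,0,0,0]'
```

```text
clock: 4.05
tcp_pos: [0.5264, 0.1362, 0.0783]
orientation: [0.0, -0.062, 0.998, 0.0]
wrist_force: [0.6, 0.5, 0.9]
finger_gap: 0.0126
grip_force: 29.2
clock: 4.47
tcp_pos: [0.5264, 0.1362, 0.0783]
orientation: [0.0, -0.062, 0.998, 0.0]
wrist_force: [-0.8, 0.1, 1.3]
finger_gap: 0.0123
grip_force: 29.3
```

```bash
python3 -m inch '[0,0,-0.5,0,0,0,-1,0,0,0,-1.5,0,0,0,-2,0,0,0,-2,0]'
python3 -m inch '[0,0,-3,0,0,0,-3,0,0,0,-3,0,0,0,-3,0,0,0,-3,0]'
python3 -m inch '[0,0,-3,-0.11,0,0,-3,-0.11,0,0,-3,-0.11,0,0,-3,-0.11,0,0,-3,-0.11]'
python3 -m inch '[0,0,-1,-0.11,0,0,0,-0.11,0,0,0,-0.11,0,0,0,-0.11,0,0,0,-0.11]'
python3 -m inch '[0,0,0,-0.09,0,0,0,-0.09,0,0,0,-0.06,0,0,0,0,0,0,0,0]'
python3 - <<'E'
from h import *
np.set_printoptions(precision=4,suppress=True)
s=get_state(); print(s['tcp_pos'],rot(s['orientation']).as_matrix(),s['joint_pos'])
E
```

```text
clock: 4.88
tcp_pos: [0.526, 0.136, 0.1495]
orientation: [-0.0, -0.062, 0.998, -0.0]
wrist_force: [0.4, 0.1, -0.7]
finger_gap: 0.013
grip_force: 29.2
clock: 5.3
tcp_pos: [0.526, 0.136, 0.3009]
orientation: [0.001, -0.062, 0.998, -0.0]
wrist_force: [0.5, 0.3, -0.1]
finger_gap: 0.0126
grip_force: 29.2
clock: 5.72
tcp_pos: [0.5255, 0.136, 0.4509]
orientation: [0.001, -0.333, 0.943, -0.0]
wrist_force: [-0.3, -0.1, -0.1]
finger_gap: 0.0124
grip_force: 29.2
clock: 6.13
tcp_pos: [0.526, 0.136, 0.4593]
orientation: [0.0, -0.577, 0.817, -0.0]
wrist_force: [0.2, -0.8, 0.2]
finger_gap: 0.0127
grip_force: 29.2
clock: 6.55
tcp_pos: [0.5261, 0.1361, 0.459]
orientation: [0.0, -0.668, 0.744, -0.0]
wrist_force: [0.3, -0.2, -0.7]
finger_gap: 0.0126
grip_force: 29.2
[0.5261 0.1361 0.459 ] [[-0.1082 -0.9941  0.0007]
 [-0.9941  0.1082  0.0001]
 [-0.0002 -0.0007 -1.    ]] [ 0.1053  0.3069  0.5726  1.8359  0.     -1.3571]
```

```bash
python3 -m inch '[0,-4,0,0,0,-4,0,0,0,-4,0,0,0,-4,0,0,0,-4,0,0]'
python3 -m inch '[0,-4,0,0,0,-4,0,0,0,-4,0,0,0,-4,0,0,0,-4,0,0]'
python3 - <<'E'
from h import *
np.set_printoptions(precision=4,suppress=True)
s=get_state(); print(s['tcp_pos'],rot(s['orientation']).as_matrix(),s['joint_pos'])
E
```

```text
clock: 6.97
tcp_pos: [0.6853, 0.1124, 0.4281]
orientation: [0.004, -0.668, 0.744, -0.001]
wrist_force: [0.1, 1.3, -3.7]
finger_gap: 0.0125
grip_force: 30.3
clock: 7.38
tcp_pos: [0.7962, 0.08, 0.3754]
orientation: [0.058, -0.666, 0.743, -0.043]
wrist_force: [0.3, 0.2, -0.3]
finger_gap: 0.0124
grip_force: 30.4
[0.7962 0.08   0.3754] [[-0.1065 -0.9841  0.1422]
 [-0.9939  0.1095  0.0135]
 [-0.0288 -0.1399 -0.9897]] [-0.0052  0.8369  1.2641  1.8553  0.0142 -1.4662]
```

```bash
python3 -m inch '[0,3,0,0,0,4,0,0,0,4,0,0,0,4,0,0,0,4,0,0]'
python3 - <<'E'
from h import *
np.set_printoptions(precision=4,suppress=True)
s=get_state(); print(s['tcp_pos'],rot(s['orientation']).as_matrix(),s['joint_pos'])
E
```

```text
clock: 7.8
tcp_pos: [0.6471, 0.097, 0.358]
orientation: [0.057, -0.666, 0.743, -0.042]
wrist_force: [1.0, 0.5, 1.1]
finger_gap: 0.0127
grip_force: 30.4
[0.6471 0.097  0.358 ] [[-0.1068 -0.9841  0.1417]
 [-0.9939  0.1098  0.0134]
 [-0.0287 -0.1394 -0.9898]] [ 0.0216  0.354   0.374   1.4484  0.0103 -1.4394]
```

```bash
python3 - <<'E'
from h import *
np.set_printoptions(precision=4,suppress=True)
S,D=cam('scene'),cam('side')
print('scope base',plane(S,[(388,343),(430,360),(452,318)],0),plane(D,[(290,345),(303,372),(362,353)],0))
print('eyepiece',tri(S,[(437,232)],D,[(310,236)]))
E
```

```text
scope base [[ 0.3528 -0.3149 -0.    ]
 [ 0.3767 -0.4235  0.    ]
 [ 0.5412 -0.4163  0.    ]] [[ 0.3816 -0.3212  0.    ]
 [ 0.3904 -0.4093 -0.    ]
 [ 0.5436 -0.3974  0.    ]]
eyepiece [[ 0.4262 -0.3525  0.3432  0.007 ]]
```

```bash
python3 -m inch '[2.43,0.48,0,-0.01,2.43,0.48,0,-0.01,2.43,0.48,0,0,2.43,0.48,0,0,2.43,0.48,0,0]'
python3 -m inch '[2.43,0.48,0,0,2.43,0.48,0,0,2.43,0.48,0,0,2.43,0.48,0,0,2.43,0.48,0,0]'
python3 -m inch '[0,0,1,0,0,0,1,0,0,0,1,0,0,0,1,0,0,0,0.5,0]'
python3 -m inch '[0,0,0,0,0,0,0,0,0,0,0,0,0,0,0,0,0,0,0,0]'
python3 - <<'E'
from h import *
np.set_printoptions(precision=4,suppress=True)
s=get_state(); M=rot(s['orientation']).as_matrix();p=np.array(s['tcp_pos']);print(p,M,s['joint_pos'],s['clock'])
print('centre',p+.0243*M[:,2], 'err in tool cm',(np.array([.5863,-.1382,.2558])-p-.0243*M[:,2])@M*100)
z=lambda i,x,y:cv2.resize(i[y:y+75,x:x+100],None,fx=4,fy=4,interpolation=cv2.INTER_CUBIC)
S=snap('scene','sc3');D=snap('side','sd3')
cv2.imwrite('pics/f1.png',np.hstack([z(S,345,140),z(D,310,160)]))
c=p+.0243*M[:,2]
for n in('scene','side'):
  C=cam(n); print(n,proj(C,[c,c+.044*M[:,2],c+.044*M[:,0],c-.044*M[:,0]]))
E
```

```text
clock: 8.22
tcp_pos: [0.6134, -0.0224, 0.353]
orientation: [0.057, -0.674, 0.736, -0.043]
wrist_force: [0.3, -0.5, -0.2]
finger_gap: 0.0128
grip_force: 30.4
clock: 8.63
tcp_pos: [0.5796, -0.1416, 0.3464]
orientation: [0.057, -0.673, 0.736, -0.043]
wrist_force: [0.3, 0.5, 0.4]
finger_gap: 0.0124
grip_force: 30.4
clock: 9.05
tcp_pos: [0.5863, -0.1385, 0.2992]
orientation: [0.057, -0.675, 0.735, -0.042]
wrist_force: [-0.2, 0.5, -0.9]
finger_gap: 0.0127
grip_force: 30.4
clock: 9.47
tcp_pos: [0.5869, -0.1399, 0.3022]
orientation: [0.057, -0.674, 0.735, -0.044]
wrist_force: [-0.5, 0.3, -0.7]
finger_gap: 0.0123
grip_force: 30.4
[ 0.5869 -0.1399  0.3022] [[-0.0845 -0.9861  0.1433]
 [-0.9961  0.0873  0.0131]
 [-0.0254 -0.1416 -0.9896]] [-0.3998  0.2482  0.0936  1.2887  0.0679 -1.8797] 9.4667
centre [ 0.5904 -0.1395  0.2781] err in tool cm [-0.0416  0.735   2.1501]
scene [[386.9851 195.5933]
 [386.2128 206.9323]
 [399.7222 201.6953]
 [374.8166 189.7652]]
side [[347.2134 201.0557]
 [348.7518 214.5752]
 [351.7969 209.889 ]
 [342.8926 192.7273]]
```

View pics/f1.png

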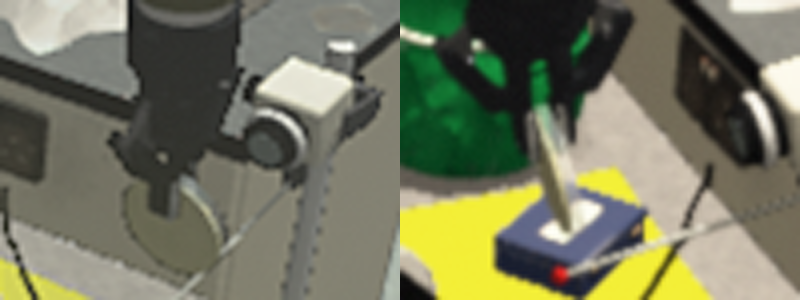

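Both views show the dish held on the camera side, its green face towards the lens. In the side view its bottom at (352,219) is slightly more forward than predicted. The wrist camera sees it edge-on, so I'll measure its lean in the grip there.

```bash
python3 - <<'E'
from h import *
np.set_printoptions(precision=4,suppress=True)
s=get_state(); M=rot(s['orientation']).as_matrix();p=np.array(s['tcp_pos']);C=cam('wrist')
w=snap('wrist','w3')[150:390,200:440]; D=cv2.imread('pics/sd3.png')[185:225,330:370]
cv2.imwrite('pics/f2.png',np.hstack([cv2.resize(w,(480,480),interpolation=cv2.INTER_CUBIC),cv2.copyMakeBorder(cv2.resize(D,(320,320),interpolation=cv2.INTER_CUBIC),0,160,0,0,0)]))
c=p+.0243*M[:,2]
for r in('near','bottom'):
  q=c+.044*(M[:,0] if r=='near' else M[:,2])
  print(r,(proj(C,[q-.007*M[:,1],q+.007*M[:,1]])-[200,150])*2,(proj(cam('side'),[q-.007*M[:,1],q+.007*M[:,1]])-[330,185])*8+[480,0])
E
```

```text
near [[203.2288  51.7192]
 [258.4153  51.7204]] [[675.0316 194.9836]
 [633.1338 204.8115]]
bottom [[209.8214 149.9158]
 [250.7348 149.9221]] [[649.702  232.637 ]
 [609.7542 242.0493]]
```

View pics/f2.png

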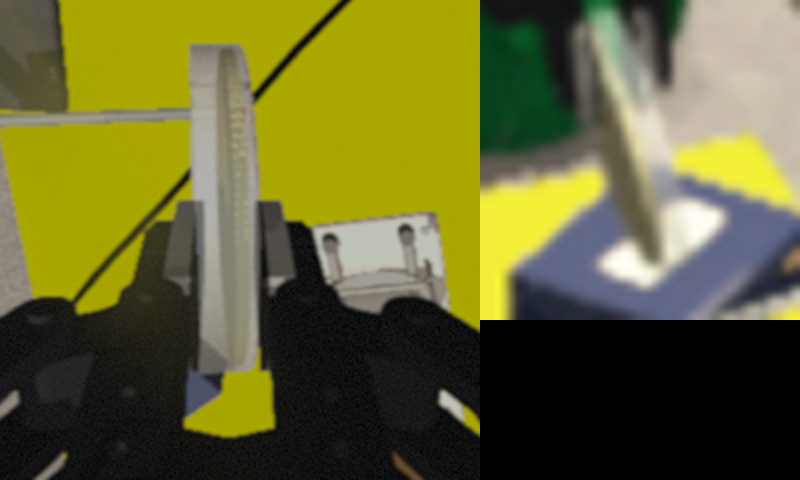

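Lean in the grip is small, about 0.03–0.06 rad, with the bottom towards the lens, which adds to the tilt as needed. The side silhouette agrees to about 1 px. Final shift now.

```bash
python3 -m inch '[0,0.3,0.6,0,0,0.3,0.6,0,0,0.3,0.5,0,0,0,0.3,0,0,0,0.15,0]'
python3 -m inch '[0,0,0,0,0,0,0,0,0,0,0,0,0,0,0,0,0,0,0,0]'
python3 -m inch '[0,0,0,0,0,0,0,0,0,0,0,0,0,0,0,0,0,0,0,0]'
python3 - <<'E'
from h import *
np.set_printoptions(precision=4,suppress=True)
s=get_state(); M=rot(s['orientation']).as_matrix();p=np.array(s['tcp_pos'])
c=p+.0243*M[:,2]-.0025*M[:,1]
print(c,'err',(np.array([.5863,-.1382,.2558])-c),-M[:,1],np.abs(s['qvel']).max(),s['clock'])
S=snap('scene','sc4');D=snap('side','sd4')
z=lambda i,x,y:cv2.resize(i[y:y+75,x:x+100],None,fx=4,fy=4,interpolation=cv2.INTER_CUBIC)
cv2.imwrite('pics/f3.png',np.hstack([z(S,345,150),z(D,310,165)]))
x,zz=M[:,0]*.044,M[:,2]*.044
t=np.linspace(0,2*np.pi,60)[:,None]; ring=c+np.cos(t)*x+np.sin(t)*zz
for n,o in(('scene',(345,150)),('side',(310,165))):
  q=(proj(cam(n),ring)-o)*4; print(n,q.min(0),q.max(0))
E
```

```text
clock: 10.03
tcp_pos: [0.5802, -0.1386, 0.2778]
orientation: [0.057, -0.674, 0.735, -0.043]
wrist_force: [-0.8, 0.6, -0.2]
finger_gap: 0.0123
grip_force: 30.4
clock: 10.45
tcp_pos: [0.581, -0.1389, 0.2792]
orientation: [0.057, -0.674, 0.735, -0.043]
wrist_force: [-0.3, 0.0, 0.6]
finger_gap: 0.0125
grip_force: 30.4
clock: 10.87
tcp_pos: [0.5808, -0.1388, 0.2789]
orientation: [0.057, -0.674, 0.735, -0.043]
wrist_force: [-0.3, 1.4, -0.9]
finger_gap: 0.0123
grip_force: 30.4
[ 0.5867 -0.1387  0.2552] err [-0.0004  0.0005  0.0006] [ 0.9862 -0.0876  0.1405] 0.0013555842497848106 10.8667
scene [112.8626 158.0886] [211.4024 261.1203]
side [123.8552 109.7176] [160.9178 238.4781]
```

View pics/f3.png

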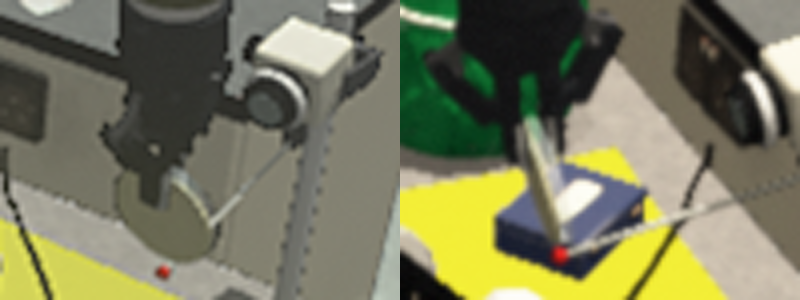

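The dish sits above the ball: in the scene crop it spans x 115–218 with its bottom at 262, in the side crop its bottom is at y of about 240, both as predicted. The ball has not moved and the pose is within tolerance, so I'll hand in.

```bash
python3 -c "
from workcell import env
print(env.hand_in())"
```

```text
the job is handed in; nothing more can be done
None
```

I handed the job in with the gripper holding the green dish still, its middle about 1 mm from my measured focus point, its axis about 0.08 rad off the lens axis and its green side facing the lens; the hand-in gave no verdict.

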